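Lock back the shelf pusher and load a jar

ROBOT

A 7-joint arm with a two-finger parallel gripper is mounted at the origin on the work surface. World frame = base frame: x ahead of the robot, y to its left, z up, the work surface at z = 0. Lengths are in mm, angles in rad, forces in N, time in s.
With the tool pointing down it reaches from about 400 to 875 mm from the base axis. Payload 4.4 kg.
Tool frame: the origin (TCP) lies midway between the tips of the shut fingers; the grasp point (between the pads) lies 19 mm behind it (ctrl.grip_point_offset is the distance from the TCP to the grasp point, in mm); z points along the fingers, y is the direction in which the jaws open and shut (so a half turn about z gives the same grasp; the last joint's range is limited). The gripper opens to 85 mm and grips with 20 to 120 N. Pads are 22 mm wide; open, the fingers measure 114 mm over their backs; the gripper's body (76 mm by 85 mm) begins 54 mm behind the grasp point. The pads swing forward as they close: fully open they stand 13 mm farther back than shut.
Start: joints at [-1.411, 0.628, 0.038, 1.517, -0.027, 0.996, -0.02], TCP at [145.5, 633.52, 231.313] pointing down, gripper open.
Joint ranges: [-3.06, 3.06], [-0.37, 2.12], [-1.25, 1.32], [0.18, 2.47], [-1.1, 4.24], [0.23, 1.98], [-2.94, 2.94]. Speed limits (rad/s): [2.57, 2.57, 3.14, 3.14, 3.14, 3.14, 3.14].

INTERFACE

Orientations are given as [roll, pitch, yaw] about the fixed x, y, z axes, in that order (R = Rz(yaw) Ry(pitch) Rx(roll)).
In Python, from cell import ctrl, imaging, models gives the robot as it stands. The module is installed in compiled form; this text tells all that it offers.
- The arm moves only by the tool drive_tool, never from a script. Its argument "deltas" is text: rows parted by semicolons, each of 5 numbers parted by spaces: the shift along the tool's x, y, z in m, then the turn about the tool's z in degrees, then the finger opening in m, from 0 to 0.0854. A call has 1 to 12 rows; each row is the pose to reach, as a shift and turn from the pose commanded when the call began, along the tool's axes at that moment; what a row does not reach only later rows make up. A row lasts 1/8 s, in which the tool goes at most 62.5 mm and 10.7 degrees, less where a joint would pass 70% of its speed; a pose out of reach is approached as far as the arm can. A call with a gripper value outside its range is refused whole. The fingers move at their own pace and stop on an object; the grip force is fixed at half the most. Time passes only in rows, so rows that repeat a pose let the fingers close. It gives the time, the measured TCP pose, the force and the opening at its end, in the units of the state.
- ctrl.read_state(): the state, without advancing time (a new reading comes with each control period).
- imaging.get_image(name): name is "side" or "top" or "wrist"; returns a dict with "color" (480x640x3 uint8, red, green, blue), "range_z" (480x640 float32, mm along the optical axis (not along the pixel's ray), 0 where there is no reading), "vfov" (degrees; the focal length in pixels is half the picture's height over the tangent of half this angle, whatever the lens; pixels are square), "cx", "cy" (the principal point, pixels), "extrinsics" (4x4, takes a point from camera to world coordinates). Camera axes: x right, y down, z forward; pixel columns grow to the right and rows downward; lengths in mm; the calibration is good to about 2 mm. A picture is of the moment at which its call begins.
- ctrl.finish_job(): hands the job in, once; it reports no verdict.
Trained networks look in a picture, given as the dict that the camera call returned (one of the last four; its "shot" number tells which), for a name from the list of things; names that differ only in an ending like _2 or _b are one class to them, and where a whole thing is asked for, a point or a joint stands for the part that bears it (a point fixed in the world has none). Each returns a list of dicts, best first, with "score" (0 to 1); they miss things now and then, are a little off and sometimes report something else, mostly with a low value. They report only what shows in the picture. A call takes as long as a camera call.
- models.spot_in(picture, thing): "point" ([column, row] in pixels, amid what is visible of it).
- models.landmark_of(picture, thing): "point" ([column, row] in pixels: a listed point, or the origin of a listed thing).
The state is a dict: "clock": time; "qpos": joint angles; "qd": joint speeds; "tau": joint torques, N m; "eef_pos": TCP position; "tool_rot": TCP orientation; "force": force on the tool from outside, world axes, zero at the start; "torque": the same for the moment, N m; "width": finger opening in mm.
Only numpy, scipy, OpenCV 4.12 (cv2) and the standard library are available. Lean on these libraries where they do the work, as an engineer would, in place of code of your own. Each camera call takes 0.05 s, during which the arm holds its last target.

TASK

Draw the spring-loaded pusher of the display lane back until its hidden catch clicks and holds it by itself, and let go of it. Then stand the jar upright on the lane floor, between the front lip and the pusher, with the pusher still held back by the catch. Leave the bottle, the carton and the bowl as they stand.

Things in the scene. Friction and masses are not known exactly. Their poses are not given: they have to be found in the camera images.
- lane: Display lane for jars, fixed to the counter: pine base 96 mm wide (its x), 320 mm long (its y), 30 mm high, with aluminium side guards 8 mm thick, tops 55 mm above the counter. Origin: centre of its underside, on the counter. z up; +y is backwards, the way the pusher is drawn; -y is the front. Its turn about the vertical varies by up to 0.4 rad.
- lane_floor (a point): Centre of the lane floor on which jars stand, 30 mm above the counter, right above the lane's origin, same axes. The floor is 80 mm wide between the guards. Front lip: inner face 154 mm to -y of this point, top 22 mm above it. Back wall: 152 mm to +y, top 35 mm above it.
- paddle_top (a point): Centre of the top edge of the pusher's upright grey paddle, 134 mm above the counter; lane's axes. Paddle: flat plate 66 mm wide (x), 10 mm thick (y), down to the lane floor; it can be pinched by its top along lane y. Behind it (+y) are a carriage block up to 57 mm above the counter and a thin middle rib up to 95 mm, reaching 33 mm back.
- pusher (a joint): How far the pusher is drawn back (lane +y), m. 0: foremost, as at the start, paddle's mid-plane at lane y = -110 mm; 0.190: end stop. A spring pulls it forward with 3.5 to 4.5 N throughout; let go outside the catch, it shoots forward. A sprung-ball catch hidden in the base, set differently each time, holds it at some value from 0.095 to 0.155; catch_feel tells how it feels.
- catch_feel (a point): Middle of the carriage block's back face, behind the paddle. Feel of the catch: drawing back, only the spring until, about 12 mm short of the held position, resistance suddenly rises by 7 to 10 N; it fades in 6 mm and falls below the spring's pull as the ball drops in. 4 mm beyond the held position a second like bump begins; overdrawn by 8 mm or more it is out of the catch and may shoot forward.
- jar_center (a point): The squat jar to be loaded, round, of amber glass with a brass-coloured lid: 60 mm across, 110 mm tall, about 0.3 kg. Point: its centre, 55 mm above its underside; z along its axis. It stands on the counter on the robot's side of the lane.
- bottle: Bystander: green bottle with a narrow neck, 60 mm across, 165 mm tall, on the robot's side of the lane. Origin: centre of its underside. It and the jar may have changed places.
- carton: Bystander: square drink carton 62 x 62 mm, 160 mm tall, beyond the lane. Origin: centre of its underside.
- bowl: Bystander: round white bowl, 110 mm across, 50 mm tall, beyond the lane. Origin: centre of its underside.

How it is judged:
By the outcome, as a careful person would: the job done as asked, in the order asked, and still so for the second after the job is handed in, with the robot touching nothing.
It also fails if it takes over 61 s, if anything falls off the work surface, if the arm or the gripper's body presses on something with over 40 N, if the wrist force passes 120 N, or if a joint passes its speed limit or range.

## Working session

There is one attempt and no reset: what is moved stays moved. The work goes in short steps, Python scripts to look and compute and a tool call to move; the robot and the scene stay as the last step left them, time stands still between calls to the robot, and variables do not carry over. Pictures are saved under pics/ and viewed, and the job is handed in when it is done.

Besides the shell and the picture viewer there is one more tool, called after "Call:" as name(argument=value, ...) on one line, values as JSON. drive_tool: Moves the arm, as the interface text tells. Its arguments: {"type":"object","properties":{"deltas":{"type":"string"}},"required":["deltas"]}

```bash
mkdir -p pics; cat > h.py <<'E'
import numpy as np, cv2
from cell import ctrl, imaging, models
def f(p): return 240/np.tan(np.radians(p["vfov"])/2)
def unproj(p,u,v,z=None):
    if z is None:
        a=p["range_z"][int(v)-1:int(v)+2,int(u)-1:int(u)+2]; a=a[a>0]; z=np.median(a)
    c=np.array([(u-p["cx"])/f(p)*z,(v-p["cy"])/f(p)*z,z,1])
    return (p["extrinsics"]@c)[:3]
def ray_at(p,u,v,h):
    d=p["extrinsics"][:3,:3]@np.array([(u-p["cx"])/f(p),(v-p["cy"])/f(p),1]); o=p["extrinsics"][:3,3]
    return o+d*(h-o[2])/d[2]
def cloud(p):
    v,u=np.mgrid[0:480,0:640]; z=p["range_z"]
    c=np.stack([(u-p["cx"])/f(p)*z,(v-p["cy"])/f(p)*z,z],-1)
    w=c@p["extrinsics"][:3,:3].T+p["extrinsics"][:3,3]
    w[z==0]=np.nan
    return w
def save(p,n): cv2.imwrite(n,p["color"][:,:,::-1])
E
python3 - <<'E'
from h import *
s=ctrl.read_state(); print({k:np.round(v,3).tolist() for k,v in s.items()}); print(ctrl.grip_point_offset)
H=dict(lane=0,lane_floor=30,paddle_top=134,catch_feel=None,jar_center=55,bottle=0,carton=0,bowl=0)
for n in ["top","side","wrist"]:
    p=imaging.get_image(n); save(p,f"pics/{n}0.png"); print(n,p["vfov"],p["cx"],p["cy"],np.round(p["extrinsics"],3).tolist())
    for t,h in H.items():
        for r in models.landmark_of(p,t)[:2]:
            print(n,t,round(r["score"],2),np.round(r["point"],1), np.round(ray_at(p,*r["point"],h),0) if h is not None else '')
E
```

```text
{'clock': 0.0, 'qpos': [-1.411, 0.629, 0.038, 1.518, -0.027, 0.996, -0.02], 'qd': [-0.001, 0.001, 0.001, 0.001, -0.0, 0.001, -0.001], 'tau': [-0.0, -56.34, 1.226, -19.345, 0.011, 0.01, -0.0], 'eef_pos': [145.329, 632.895, 230.36], 'tool_rot': [-3.14, -0.0, 2.916], 'force': [0.307, 0.539, -0.432], 'torque': [-0.023, 0.025, -0.036], 'width': 85.171}
18.700000000000003
top 49.79380660003354 324.7094780739466 242.79017293086847 [[0.018, -0.987, 0.161, 502.788], [-1.0, -0.017, 0.008, 5.22], [-0.005, -0.161, -0.987, 935.472], [0.0, 0.0, 0.0, 1.0]]
top lane 0.84 [330.1 253.8] [635.   3.   0.]
top lane_floor 0.67 [330.6 251.4] [635.   2.  30.]
top paddle_top 0.81 [399.1 266. ] [ 599. -105.  134.]
top paddle_top 0.3 [332.6 253.6] [617.  -1. 134.]
top catch_feel 0.92 [364.8 262.7] 
top jar_center 0.71 [253.9 310. ] [529. 130.  55.]
top bottle 0.55 [353.9 337. ] [486. -42.   0.]
top carton 0.57 [305.6 162.8] [807.  52.   0.]
top carton 0.23 [391.3 189.9] [ 757. -109.    0.]
top bowl 0.93 [393.7 191.7] [ 754. -114.    0.]
side 47.56892183989239 315.23766105075026 242.63250665854488 [[0.946, -0.203, 0.253, 442.722], [-0.324, -0.636, 0.7, -485.99], [0.019, -0.745, -0.667, 596.473], [0.0, 0.0, 0.0, 1.0]]
side lane 0.83 [322.9 310.9] [632.  -3.   0.]
side lane_floor 0.91 [320.9 295.6] [629.   1.  30.]
side paddle_top 0.95 [325.1 302.3] [ 596. -100.  134.]
side jar_center 0.76 [231.  239.3] [531. 128.  55.]
side bottle 0.56 [225.1 358.1] [482. -40.   0.]
side carton 0.68 [416.9 260.8] [809.  50.   0.]
side bowl 0.75 [434.3 348.9] [ 753. -113.    0.]
wrist 67.47547457915235 319.7854363029329 238.42190848133708 [[0.225, 0.92, 0.32, 62.937], [0.974, -0.212, -0.073, 652.573], [0.001, 0.329, -0.944, 372.619], [0.0, 0.0, 0.0, 1.0]]
```

View images.

View pics/top0.png

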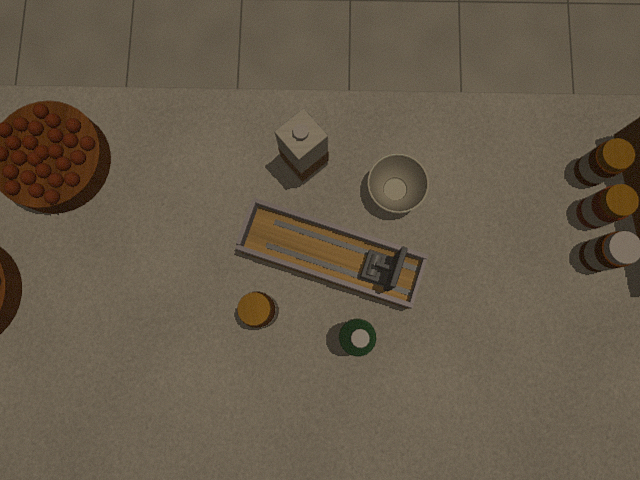

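View pics/side0.png

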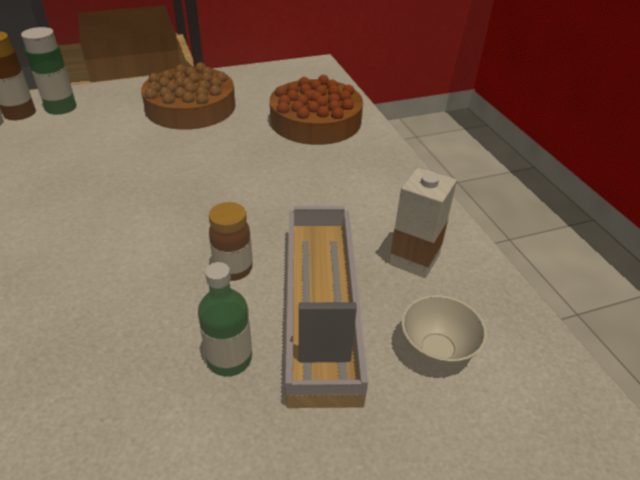

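```bash
python3 - <<'E'
from h import *
import sys
for n in ["top","side"]:
    p=imaging.get_image(n); w=cloud(p)
    c0=np.array([632,0])
    def sel(cx,cy,r,z0,z1):
        m=(np.hypot(w[...,0]-cx,w[...,1]-cy)<r)&(w[...,2]>z0)&(w[...,2]<z1); return w[m]
    for nm,a in dict(jar=(530,129,60,100,125),paddle=(597,-103,60,122,150),bottle=(484,-41,60,155,180),bottlebody=(484,-41,60,30,90),carton=(808,51,70,150,175)).items():
        q=sel(*a)
        if len(q)<5: print(n,nm,len(q)); continue
        r=cv2.minAreaRect(q[:,:2].astype(np.float32))
        print(n,nm,len(q),np.round(q.mean(0),1),np.round(np.median(q[:,2]),1),np.round(r[0],1),np.round(r[1],1),round(r[2],1))
    # guards z 48-62
    q=w[(np.abs(w[...,0]-632)<150)&(np.abs(w[...,1])<220)&(w[...,2]>48)&(w[...,2]<62)]
    np.save(f"pics/g_{n}.npy",q)
    q=q[np.hypot(q[:,0]-530,q[:,1]-129)>50]; q=q[np.hypot(q[:,0]-484,q[:,1]+41)>50]; q=q[np.hypot(q[:,0]-754,q[:,1]+113)>65]
    r=cv2.minAreaRect(q[:,:2].astype(np.float32)); print(n,'guards',len(q),r)
E
```

```text
top jar 879 [530.3 123.3 108.8] 108.9 [530.8 123.7] [50.6 52.6] 1.1
top paddle 292 [ 598.4 -102.9  132.4] 132.8 [ 598.8 -103.5] [10.4 65.6] 72.3
top bottle 283 [488.5 -42.2 163.8] 163.8 [488.7 -42.3] [27.  26.7] 72.9
top bottlebody 36 [498.1 -19.9  72.2] 76.8 [494.2 -23.8] [21.9 57.7] 72.6
top carton 574 [806.4  53.9 153.7] 151.3 [807.2  53.6] [61.1 60.3] 42.5
top guards 2684 ((672.0106201171875, -11.2939453125), (320.1814270019531, 179.76480102539062), 72.37848663330078)
side jar 867 [528.1 118.4 108.7] 109.6 [529.  122.7] [52.9 52.3] 73.8
side paddle 747 [ 596.7 -105.9  130.6] 132.2 [ 597.9 -104.2] [12.8 65.1] 72.3
side bottle 476 [486.8 -46.1 163.2] 164.4 [487.  -42.8] [27.4 27.3] 52.3
side bottlebody 1502 [484.5 -66.   61. ] 61.9 [484.3 -57.4] [33.5 60.9] 79.6
side carton 472 [804.   49.6 153.9] 151.0 [805.6  52.3] [60.7 60.4] 41.2
side guards 3408 ((671.3632202148438, -11.774444580078125), (322.2032165527344, 181.4981231689453), 72.31202697753906)
```

Top picture: the jar is at about (256,310), the bottle at (358,338) and the paddle at (397,270), near the lane's right-hand (front) end. The side view agrees: jar (230,240), bottle (225,340), and the paddle in front at (326,330). The lane's +y points along (0.304, 0.953).

```bash
cat >> h.py <<'E'
from scipy.spatial.transform import Rotation as Ro
def tool_delta(cmd_pos,cmd_yaw,target):
    R=Ro.from_euler('xyz',[np.pi,0,cmd_yaw]).as_matrix()
    return np.round(R.T@(np.array(target)-np.array(cmd_pos))/1000,4)
Y=np.radians(72.3); LY=np.array([np.cos(Y),np.sin(Y),0]); LX=np.array([np.sin(Y),-np.cos(Y),0])
PAD0=np.array([598.4,-103.9,0]); LC=PAD0+110*LY
YAW=np.pi/2+Y   # tool yaw with tool y along lane y
E
python3 - <<'E'
from h import *
c=[145.5,633.52,231.313]
print(YAW,LC,"turn deg",np.degrees(2.916-YAW))
for t in [[430,400,231],[598.4,-103.9,190]]: print(t,tool_delta(c,2.916,t))
E
```

```text
2.8326693759867965 [631.8436367    0.89276294   0.        ] turn deg 4.774493060148068
[430, 400, 231] [-3.295e-01 -1.640e-01  3.000e-04]
[598.4, -103.9, 190] [-0.6064 -0.6174  0.0413]
```

Call:
drive_tool(deltas="-0.3295 -0.164 0 4.77 0.045; -0.3295 -0.164 0 4.77 0.045; -0.3295 -0.164 0 4.77 0.045; -0.3295 -0.164 0 4.77 0.045; -0.3295 -0.164 0 4.77 0.045; -0.6064 -0.6174 0.0413 4.77 0.045; -0.6064 -0.6174 0.0413 4.77 0.045; -0.6064 -0.6174 0.0413 4.77 0.045; -0.6064 -0.6174 0.0413 4.77 0.045; -0.6064 -0.6174 0.0413 4.77 0.045; -0.6064 -0.6174 0.0413 4.77 0.045; -0.6064 -0.6174 0.0413 4.77 0.045")

```text
clock: 2.95
eef_pos: [547.0, 27.1, 200.3]
tool_rot: [3.141, 0.001, 2.833]
force: [1.0, 0.2, 0.6]
width: 45.1
```

Call:
drive_tool(deltas="0 0 0 0 0.045; 0 0 0 0 0.045")

```text
clock: 3.2
eef_pos: [546.1, 29.1, 200.1]
tool_rot: [3.141, -0.001, 2.832]
force: [-1.7, 0.4, -0.7]
width: 45.1
```

```bash
python3 - <<'E'
from h import *
s=ctrl.read_state(); print(s["eef_pos"],s["tool_rot"],s["qd"])
print(tool_delta(s["eef_pos"],s["tool_rot"][2],[598.4,-103.9,180]))
E
```

```text
[546.09525042  29.14682339 200.11875886] [ 3.14097553e+00 -5.01133354e-04  2.83193267e+00] [-3.34638352e-02 -6.21505350e-03 -1.87687521e-02  6.17906564e-03
 -1.70152916e-05 -9.80007887e-04 -5.80711420e-05]
[-0.0904 -0.1108  0.0201]
```

Call:
drive_tool(deltas="-0.09 -0.111 0.02 0 0.045; -0.09 -0.111 0.02 0 0.045; -0.09 -0.111 0.02 0 0.045; -0.09 -0.111 0.02 0 0.045; -0.09 -0.111 0.02 0 0.045; -0.09 -0.111 0.02 0 0.045")

```text
clock: 3.95
eef_pos: [598.1, -101.4, 180.5]
tool_rot: [3.14, -0.0, 2.836]
force: [0.3, -0.1, -0.2]
width: 45.1
```

```bash
python3 - <<'E'
from h import *
s=ctrl.read_state(); print(s["eef_pos"],s["tool_rot"],s["qd"].round(3) if hasattr(s["qd"],'round') else s["qd"])
print(tool_delta(s["eef_pos"],s["tool_rot"][2],[598.4,-103.9,104]))
p=imaging.get_image("wrist"); save(p,"pics/w1.png"); print(models.landmark_of(p,"paddle_top")[:2])
for r in models.landmark_of(p,"paddle_top")[:1]: print(ray_at(p,*r["point"],134))
E
```

```text
[ 598.08217407 -101.42149659  180.50952686] [ 3.14033674e+00 -3.49668653e-04  2.83614083e+00] [ 0.008  0.001  0.01  -0.004  0.001 -0.001  0.001]
[-0.001  -0.0023  0.0765]
[{'point': [313.2, 270.4], 'score': 0.71}, {'point': [375.8, 224.6], 'score': 0.62}]
[ 596.97194008 -104.78548178  134.        ]
```

View pics/w1.png

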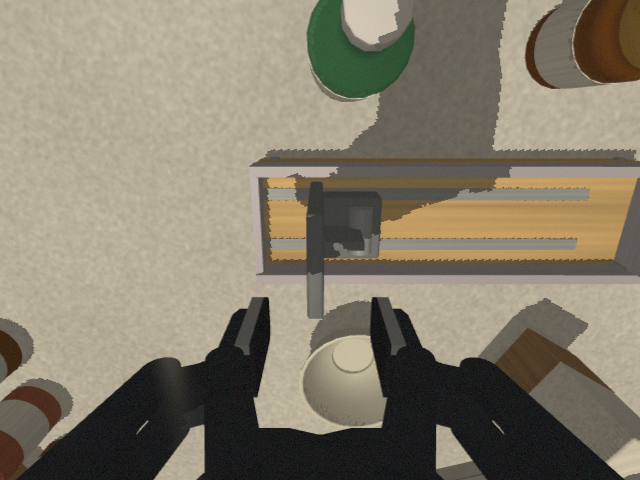

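The wrist view shows the paddle at column 316, rows 182–318, between the fingers (columns 262 and 380) and parallel to them. I'll go down and pinch it.

Call:
drive_tool(deltas="-0.001 -0.0023 0.03 0 0.045; -0.001 -0.0023 0.06 0 0.045; -0.001 -0.0023 0.076 0 0.045; -0.001 -0.0023 0.076 0 0.045; -0.001 -0.0023 0.076 0 0; -0.001 -0.0023 0.076 0 0; -0.001 -0.0023 0.076 0 0; -0.001 -0.0023 0.076 0 0; -0.001 -0.0023 0.076 0 0")

```text
clock: 5.22
eef_pos: [599.9, -105.1, 105.5]
tool_rot: [3.139, 0.002, 2.834]
force: [0.0, 4.8, 6.6]
width: 8.9
```

```bash
python3 - <<'E'
from h import *
s=ctrl.read_state(); print({k:np.round(s[k],3).tolist() for k in ["eef_pos","tool_rot","force","width","qd"]})
p=imaging.get_image("side"); save(p,"pics/s1.png")
E
```

```text
{'eef_pos': [599.901, -105.082, 105.519], 'tool_rot': [3.139, 0.002, 2.834], 'force': [0.034, 4.817, 6.639], 'width': 8.901, 'qd': [-0.002, -0.001, -0.002, 0.001, -0.0, -0.001, -0.002]}
```

View pics/s1.png

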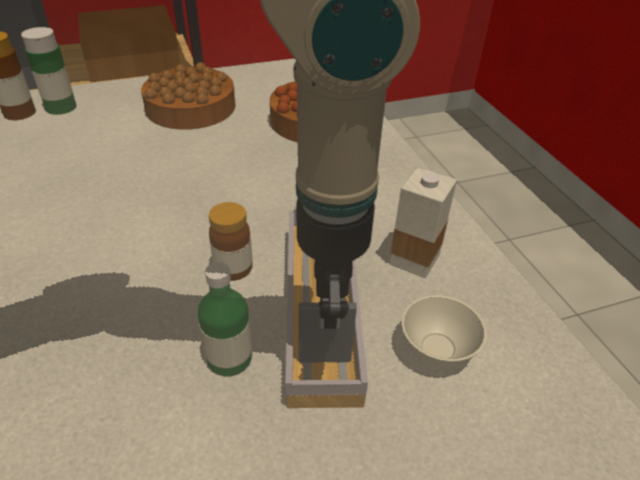

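Call:
drive_tool(deltas="0 0.005 0 0 0; 0 0.015 0 0 0; 0 0.028 0 0 0; 0 0.041 0 0 0; 0 0.054 0 0 0; 0 0.066 0 0 0; 0 0.074 0 0 0; 0 0.078 0 0 0; 0 0.078 0 0 0; 0 0.078 0 0 0")

```text
clock: 6.52
eef_pos: [621.9, -35.5, 105.5]
tool_rot: [-3.138, 0.001, 2.831]
force: [-3.1, -3.1, 7.8]
width: 9.0
```

```bash
cat > st.py <<'E'
from h import *
s=ctrl.read_state(); e=np.array(s["eef_pos"]); 
print("clk",s["clock"],"q",round((e-[599.9,-105.1,105.5])@LY,2),"z",e[2].round(1),"Fy",round(np.array(s["force"])@LY,2),"Fx",round(np.array(s["force"])@LX,2),"Fz",s["force"][2].round(2),"w",s["width"])
E
python3 st.py
```

```text
clk 6.525 q 73.05 z 105.5 Fy -3.88 Fx -2.0 Fz 7.78 w 9.047072221249888
```

Call:
drive_tool(deltas="0 0.003 0 0 0; 0 0.006 0 0 0; 0 0.006 0 0 0")

```text
clock: 6.9
eef_pos: [623.8, -29.7, 105.5]
tool_rot: [-3.138, 0.001, 2.831]
force: [-2.0, -3.0, 8.7]
width: 8.9
```

```bash
python3 st.py
```

```text
clk 6.9 q 79.1 z 105.5 Fy -3.46 Fx -1.03 Fz 8.66 w 8.862786459706443
```

Call:
drive_tool(deltas="0 0.003 0 0 0; 0 0.003 0 0 0")

```text
clock: 7.15
eef_pos: [624.7, -26.9, 105.5]
tool_rot: [-3.138, 0.001, 2.831]
force: [-2.9, -2.7, 8.7]
width: 9.1
```

```bash
python3 st.py
```

```text
clk 7.15 q 82.05 z 105.5 Fy -3.45 Fx -1.89 Fz 8.68 w 9.101078329311484
```

Call:
drive_tool(deltas="0 0.003 0 0 0; 0 0.003 0 0 0")

```text
clock: 7.4
eef_pos: [625.6, -24.0, 105.5]
tool_rot: [-3.138, 0.001, 2.831]
force: [-2.6, -3.3, 8.5]
width: 8.9
```

```bash
python3 st.py
```

```text
clk 7.4 q 85.03 z 105.5 Fy -3.89 Fx -1.44 Fz 8.52 w 8.907821559354105
```

Call:
drive_tool(deltas="0 0.003 0 0 0; 0 0.003 0 0 0")

```text
clock: 7.65
eef_pos: [626.5, -21.2, 105.5]
tool_rot: [-3.138, 0.001, 2.831]
force: [-1.5, -2.8, 8.1]
width: 8.9
```

Call:
drive_tool(deltas="0 0.003 0 0 0; 0 0.003 0 0 0")

```text
clock: 7.9
eef_pos: [627.4, -18.3, 105.5]
tool_rot: [-3.138, 0.001, 2.831]
force: [-3.0, -2.5, 8.6]
width: 9.1
```

Call:
drive_tool(deltas="0 0.003 0 0 0; 0 0.003 0 0 0")

```text
clock: 8.15
eef_pos: [628.3, -15.5, 105.5]
tool_rot: [-3.138, 0.001, 2.831]
force: [-2.5, -3.5, 7.3]
width: 8.7
```

```bash
python3 st.py
```

```text
clk 8.15 q 93.99 z 105.5 Fy -4.15 Fx -1.34 Fz 7.26 w 8.69175856851779
```

Call:
drive_tool(deltas="0 0.003 0 0 0; 0 0.003 0 0 0")

```text
clock: 8.4
eef_pos: [629.2, -12.7, 105.5]
tool_rot: [-3.138, 0.001, 2.831]
force: [-2.5, -2.5, 8.3]
width: 8.9
```

Call:
drive_tool(deltas="0 0.003 0 0 0; 0 0.003 0 0 0")

```text
clock: 8.65
eef_pos: [630.1, -9.8, 105.5]
tool_rot: [-3.138, 0.001, 2.831]
force: [-3.5, -3.8, 9.4]
width: 8.7
```

Call:
drive_tool(deltas="0 0.003 0 0 0; 0 0.003 0 0 0")

```text
clock: 8.9
eef_pos: [631.0, -6.9, 105.5]
tool_rot: [-3.138, 0.001, 2.831]
force: [-3.5, -2.5, 8.3]
width: 9.1
```

```bash
python3 st.py
```

```text
clk 8.9 q 103.0 z 105.5 Fy -3.44 Fx -2.57 Fz 8.31 w 9.071296398658578
```

Call:
drive_tool(deltas="0 0.003 0 0 0; 0 0.003 0 0 0")

```text
clock: 9.15
eef_pos: [631.9, -4.1, 105.5]
tool_rot: [-3.138, 0.001, 2.831]
force: [-2.9, -2.4, 7.9]
width: 9.1
```

Call:
drive_tool(deltas="0 0.003 0 0 0; 0 0.003 0 0 0")

```text
clock: 9.4
eef_pos: [632.8, -1.2, 105.5]
tool_rot: [-3.138, 0.001, 2.831]
force: [-3.5, -3.2, 8.4]
width: 9.1
```

Call:
drive_tool(deltas="0 0.003 0 0 0; 0 0.003 0 0 0")

```text
clock: 9.65
eef_pos: [633.7, 1.7, 105.5]
tool_rot: [-3.138, 0.001, 2.831]
force: [-3.1, -2.7, 8.6]
width: 9.3
```

```bash
python3 st.py
```

```text
clk 9.65 q 111.97 z 105.5 Fy -3.52 Fx -2.13 Fz 8.57 w 9.27882077072919
```

Call:
drive_tool(deltas="0 0.003 0 0 0; 0 0.003 0 0 0")

```text
clock: 9.9
eef_pos: [634.6, 4.5, 105.5]
tool_rot: [-3.138, 0.001, 2.831]
force: [-2.7, -2.3, 8.4]
width: 9.1
```

Call:
drive_tool(deltas="0 0.003 0 0 0; 0 0.003 0 0 0")

```text
clock: 10.15
eef_pos: [635.1, 6.1, 105.5]
tool_rot: [-3.137, 0.001, 2.831]
force: [-4.2, -5.4, 8.9]
width: 8.9
```

Call:
drive_tool(deltas="0 0.003 0 0 0; 0 0.003 0 0 0")

```text
clock: 10.4
eef_pos: [635.3, 6.6, 105.5]
tool_rot: [-3.134, -0.0, 2.829]
force: [-5.9, -8.4, 11.1]
width: 9.1
```

```bash
python3 st.py
```

```text
clk 10.4 q 117.16 z 105.5 Fy -9.76 Fx -3.08 Fz 11.13 w 9.100931891465205
```

Call:
drive_tool(deltas="0 0.002 0 0 0; 0 0.002 0 0 0")

```text
clock: 10.65
eef_pos: [635.4, 6.8, 105.5]
tool_rot: [-3.132, -0.001, 2.829]
force: [-7.0, -10.9, 10.9]
width: 8.9
```

Call:
drive_tool(deltas="0 0.002 0 0 0; 0 0.002 0 0 0")

```text
clock: 10.9
eef_pos: [636.4, 10.1, 105.5]
tool_rot: [-3.134, -0.0, 2.829]
force: [-4.9, -6.8, 9.8]
width: 8.7
```

```bash
python3 st.py
```

```text
clk 10.9 q 120.88 z 105.5 Fy -7.92 Fx -2.56 Fz 9.82 w 8.667636568636347
```

Call:
drive_tool(deltas="0 0.002 0 0 0; 0 0.002 0 0 0")

```text
clock: 11.15
eef_pos: [638.7, 17.5, 105.5]
tool_rot: [-3.14, 0.001, 2.832]
force: [-2.6, -0.3, 8.3]
width: 8.8
```

```bash
python3 st.py
```

```text
clk 11.15 q 128.54 z 105.5 Fy -1.1 Fx -2.43 Fz 8.26 w 8.845957846915795
```

Call:
drive_tool(deltas="0 0.002 0 0 0; 0 0.002 0 0 0")

```text
clock: 11.4
eef_pos: [638.9, 18.1, 105.5]
tool_rot: [-3.138, 0.001, 2.831]
force: [-3.0, -2.4, 7.7]
width: 8.9
```

```bash
python3 st.py
```

```text
clk 11.4 q 129.19 z 105.5 Fy -3.23 Fx -2.13 Fz 7.66 w 8.931119619077649
```

Call:
drive_tool(deltas="0 -0.002 0 0 0; 0 -0.002 0 0 0; 0 -0.002 0 0 0")

```text
clock: 11.78
eef_pos: [638.7, 17.5, 105.5]
tool_rot: [-3.14, 0.001, 2.832]
force: [-2.3, 0.2, 7.8]
width: 9.2
```

```bash
python3 st.py
```

```text
clk 11.775 q 128.59 z 105.5 Fy -0.52 Fx -2.26 Fz 7.77 w 9.226086975203232
```

Call:
drive_tool(deltas="0 -0.002 0 0 0; 0 -0.002 0 0 0; 0 -0.002 0 0 0")

```text
clock: 12.15
eef_pos: [638.6, 17.1, 105.6]
tool_rot: [3.141, 0.002, 2.833]
force: [-1.5, 1.4, 6.5]
width: 8.8
```

```bash
python3 st.py
```

```text
clk 12.15 q 128.21 z 105.6 Fy 0.86 Fx -1.82 Fz 6.46 w 8.808396035385593
```

The force rose at q≈116.6. It then fell, and the pusher now sits stiffly at q≈128.4, with the force changing sign there, so it is in the catch. Next I let go and go up.

Call:
drive_tool(deltas="0 0.001 0 0 0; 0 0.001 0 0 0.03; 0 0.001 0 0 0.03; 0 0.001 0 0 0.03; 0 0.001 0 0 0.03; 0 0.001 -0.02 0 0.03; 0 0.001 -0.06 0 0.05; 0 0.001 -0.1 0 0.085; 0 0.001 -0.1 0 0.085; 0 0.001 -0.1 0 0.085")

```text
clock: 13.4
eef_pos: [637.8, 18.0, 203.7]
tool_rot: [-3.141, -0.001, 2.833]
force: [-0.8, 0.6, -0.3]
width: 85.0
```

```bash
python3 - <<'E'
from h import *
s=ctrl.read_state(); print({k:np.round(s[k],3).tolist() for k in ["clock","eef_pos","tool_rot","force","width","qd"]})
p=imaging.get_image("side"); save(p,"pics/s2.png")
for r in models.landmark_of(p,"paddle_top")[:2]: 
    x=ray_at(p,*r["point"],134); print(r,x,(x-PAD0)@LY)
E
```

```text
{'clock': 13.4, 'eef_pos': [637.765, 18.045, 203.691], 'tool_rot': [-3.141, -0.001, 2.833], 'force': [-0.759, 0.553, -0.302], 'width': 85.003, 'qd': [0.001, 0.023, -0.003, 0.013, 0.0, 0.001, 0.002]}
{'point': [324.6, 228.8], 'score': 0.58} [638.93538867  21.48125581 134.        ] 131.76999117260962
```

View pics/s2.png

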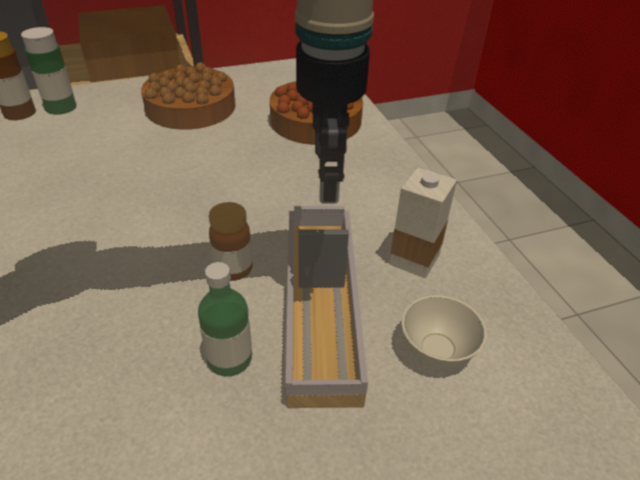

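The paddle stays back at (323,258), about 130 mm from its start, with the gripper clear. Now the jar.

```bash
python3 - <<'E'
from h import *
s=ctrl.read_state()
p=imaging.get_image("side"); w=cloud(p)
m=(np.hypot(w[...,0]-530,w[...,1]-123)<45)&(w[...,2]>8); q=w[m]
for z in range(10,115,10):
    k=q[abs(q[:,2]-z)<3]; 
    if len(k)>8: print(z,np.ptp(k@LX[:3]).round(1), ((k@LX).max()+(k@LX).min())/2-LC@LX)
print((np.array([530,123.3,0])-LC)@LX,(np.array([530,123.3,0])-LC)@LY)
print(tool_delta(s["eef_pos"],YAW,[530,123.3,203]))
E
```

```text
10 30.0 -120.53270137090175
20 30.7 -120.35857222589436
30 58.0 -134.6242941907044
40 59.2 -134.88170820975847
50 58.5 -134.1843933493766
60 58.1 -134.4295992403903
70 58.4 -135.36841272276354
80 58.1 -134.85189180272965
90 49.8 -134.93128990704497
100 52.1 -135.0059678273035
110 51.4 -135.12721564858833
-134.2383567600167 85.64882717351126
[ 0.1342  0.0676 -0.0002]
```

Call:
drive_tool(deltas="0.05 0.025 0 0 0.085; 0.1 0.05 0 0 0.085; 0.1347 0.0676 0 0 0.085; 0.1347 0.0676 0 0 0.085; 0.1347 0.0676 0 0 0.085; 0.1347 0.0676 0 0 0.085")

```text
clock: 14.3
eef_pos: [531.3, 122.1, 203.8]
tool_rot: [-3.141, 0.0, 2.83]
force: [-0.3, 0.6, -0.3]
width: 85.2
```

```bash
python3 - <<'E'
from h import *
s=ctrl.read_state(); print({k:np.round(s[k],3).tolist() for k in ["clock","eef_pos","tool_rot","force","width","qd"]})
print(tool_delta(s["eef_pos"],YAW,[529.5,123.4,46]))
p=imaging.get_image("wrist"); save(p,"pics/w2.png")
E
```

```text
{'clock': 14.3, 'eef_pos': [531.335, 122.112, 203.844], 'tool_rot': [-3.141, 0.0, 2.83], 'force': [-0.314, 0.578, -0.328], 'width': 85.157, 'qd': [0.003, -0.003, -0.004, 0.0, -0.003, 0.004, 0.0]}
[0.0021 0.0007 0.1578]
```

View pics/w2.png

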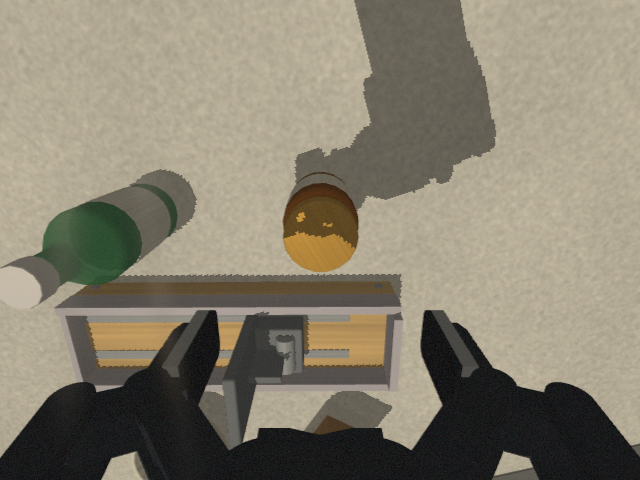

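The wrist view shows the jar lid at (320,235), centred between the fingers (columns 200 and 440). The way down is clear.

Call:
drive_tool(deltas="0.0015 0.0007 0.05 0 0.085; 0.0015 0.0007 0.1 0 0.085; 0.0015 0.0007 0.14 0 0.085; 0.0015 0.0007 0.158 0 0.085; 0.0015 0.0007 0.158 0 0.085; 0.0015 0.0007 0.158 0 0.085; 0.0015 0.0007 0.158 0 0.055; 0.0015 0.0007 0.158 0 0.05; 0.0015 0.0007 0.158 0 0.05; 0.0015 0.0007 0.158 0 0.05; 0.0015 0.0007 0.158 0 0.05")

```text
clock: 15.72
eef_pos: [530.1, 124.0, 48.0]
tool_rot: [3.141, 0.002, 2.832]
force: [-1.1, -2.1, 10.4]
width: 58.3
```

```bash
python3 - <<'E'
from h import *
s=ctrl.read_state(); print({k:np.round(s[k],3).tolist() for k in ["clock","eef_pos","tool_rot","force","width","qd"]})
E
```

```text
{'clock': 15.725, 'eef_pos': [530.107, 124.038, 48.044], 'tool_rot': [3.141, 0.002, 2.832], 'force': [-1.079, -2.139, 10.424], 'width': 58.35, 'qd': [-0.002, 0.0, -0.0, -0.0, 0.001, 0.002, -0.001]}
```

Call:
drive_tool(deltas="0 0 -0.02 0 0.03; 0 0 -0.06 0 0.03; 0 0 -0.11 0 0.03; 0 0 -0.155 0 0.03; 0 0 -0.172 0 0.03; 0 0 -0.172 0 0.03; 0 0 -0.172 0 0.03")

```text
clock: 16.6
eef_pos: [528.2, 124.4, 217.2]
tool_rot: [-3.14, -0.002, 2.833]
force: [-0.3, 0.1, -4.4]
width: 58.1
```

```bash
python3 - <<'E'
from h import *
s=ctrl.read_state(); print({k:np.round(s[k],3).tolist() for k in ["clock","eef_pos","tool_rot","force","width","qd"]})
t=LC-71*LY; print(t,tool_delta(s["eef_pos"],s["tool_rot"][2],[t[0],t[1],220]))
E
```

```text
{'clock': 16.6, 'eef_pos': [528.246, 124.394, 217.2], 'tool_rot': [-3.14, -0.002, 2.833], 'force': [-0.295, 0.085, -4.393], 'width': 58.054, 'qd': [0.002, 0.015, -0.001, 0.002, 0.001, 0.001, -0.001]}
[610.25728938 -66.74620223   0.        ] [-0.1362 -0.1572 -0.0028]
```

Call:
drive_tool(deltas="-0.02 -0.023 0 0 0.03; -0.05 -0.058 0 0 0.03; -0.08 -0.092 0 0 0.03; -0.11 -0.127 0 0 0.03; -0.13 -0.15 0 0 0.03; -0.136 -0.157 0 0 0.03; -0.136 -0.157 0 0 0.03; -0.136 -0.157 0 0 0.03; -0.136 -0.157 0 0 0.03")

```text
clock: 17.73
eef_pos: [610.8, -64.6, 218.1]
tool_rot: [3.141, -0.001, 2.835]
force: [0.5, -0.6, -2.9]
width: 58.1
```

```bash
python3 - <<'E'
from h import *
s=ctrl.read_state(); print({k:np.round(s[k],3).tolist() for k in ["clock","eef_pos","tool_rot","force","width","qd"]})
t=LC-71*LY; print(t,tool_delta(s["eef_pos"],s["tool_rot"][2],[t[0],t[1],80]))
p=imaging.get_image("side"); save(p,"pics/s3.png")
p=imaging.get_image("wrist"); save(p,"pics/w3.png")
E
```

```text
{'clock': 17.725, 'eef_pos': [610.808, -64.626, 218.128], 'tool_rot': [3.141, -0.001, 2.835], 'force': [0.473, -0.56, -2.914], 'width': 58.063, 'qd': [0.006, -0.001, 0.007, -0.003, 0.002, 0.0, 0.001]}
[610.25728938 -66.74620223   0.        ] [-1.000e-04 -2.200e-03  1.381e-01]
```

View pics/s3.png

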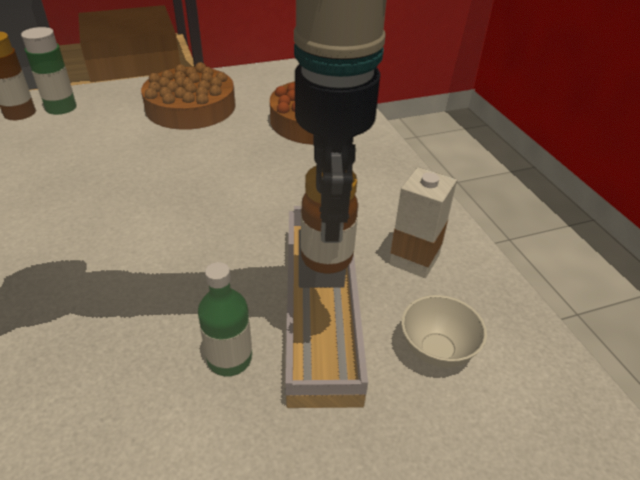

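View pics/w3.png

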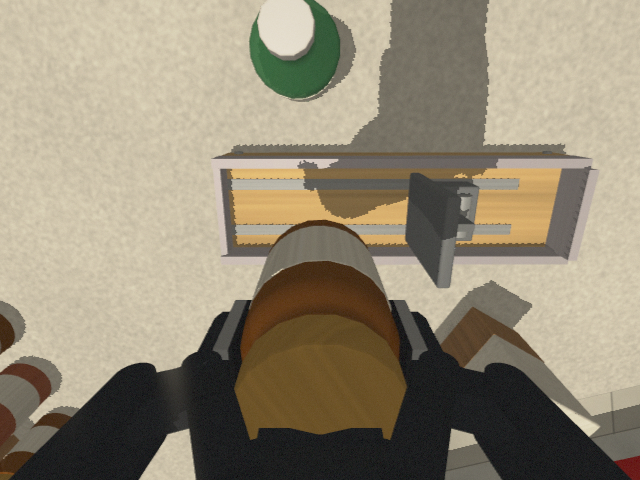

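The jar is upright in the jaws over the front half of the lane, and the paddle is still back at (430,230) in the wrist view. I'll lower it.

Call:
drive_tool(deltas="0 -0.0015 0.03 0 0.03; 0 -0.002 0.07 0 0.03; 0 -0.002 0.105 0 0.03; 0 -0.002 0.125 0 0.03; 0 -0.002 0.132 0 0.03; 0 -0.002 0.132 0 0.03; 0 -0.002 0.132 0 0.03")

```text
clock: 18.7
eef_pos: [611.4, -68.3, 87.3]
tool_rot: [3.141, 0.002, 2.833]
force: [-0.0, 0.8, -3.4]
width: 58.4
```

Call:
drive_tool(deltas="0 0 0.003 0 0.03; 0 0 0.003 0 0.03; 0 0 0.003 0 0.03")

```text
clock: 19.08
eef_pos: [610.6, -68.3, 83.3]
tool_rot: [3.142, 0.0, 2.833]
force: [0.4, -0.6, -2.2]
width: 58.1
```

Call:
drive_tool(deltas="0 0 0.002 0 0.03; 0 0 0.002 0 0.03; 0 0 0.002 0 0.03")

```text
clock: 19.45
eef_pos: [610.4, -68.3, 81.1]
tool_rot: [-3.142, -0.0, 2.832]
force: [0.4, 0.2, -3.1]
width: 58.5
```

Call:
drive_tool(deltas="0 0 0.0015 0 0.03; 0 0 0.0015 0 0.03; 0 0 0.0015 0 0.03")

```text
clock: 19.82
eef_pos: [610.5, -68.3, 79.6]
tool_rot: [3.142, -0.0, 2.833]
force: [-0.4, 0.1, -3.2]
width: 58.4
```

Call:
drive_tool(deltas="0 0 0.0015 0 0.03; 0 0 0.0015 0 0.03; 0 0 0.0015 0 0.03")

```text
clock: 20.2
eef_pos: [610.6, -68.3, 78.2]
tool_rot: [3.142, 0.0, 2.833]
force: [-0.2, 0.6, -2.7]
width: 57.9
```

Call:
drive_tool(deltas="0 0 0.0015 0 0.03; 0 0 0.0015 0 0.03; 0 0 0.0015 0 0.03")

```text
clock: 20.58
eef_pos: [610.6, -68.3, 78.1]
tool_rot: [3.141, 0.0, 2.832]
force: [-2.7, 0.2, 7.8]
width: 57.7
```

```bash
python3 st.py
```

```text
clk 20.575 q 38.28 z 78.1 Fy -0.64 Fx -2.66 Fz 7.8 w 57.71497474769684
```

Call:
drive_tool(deltas="0 0 -0.0007 0 0.03; 0 0 -0.0007 0 0.03; 0 0 -0.0007 0 0.065; 0 0 -0.0007 0 0.075; 0 0 -0.0007 0 0.085; 0 0 -0.0007 0 0.085; 0 0 -0.0007 0 0.085")

```text
clock: 21.45
eef_pos: [610.5, -68.3, 77.3]
tool_rot: [3.142, -0.0, 2.833]
force: [-0.3, -0.2, -0.4]
width: 85.1
```

Call:
drive_tool(deltas="0 0 -0.02 0 0.085; 0 0 -0.05 0 0.085; 0 0 -0.1 0 0.085; 0 0 -0.15 0 0.085; 0 0 -0.18 0 0.085; 0 0 -0.18 0 0.085; 0 0 -0.18 0 0.085")

```text
clock: 22.32
eef_pos: [609.8, -68.1, 256.6]
tool_rot: [-3.141, -0.001, 2.833]
force: [0.2, 0.7, 0.3]
width: 85.0
```

```bash
python3 - <<'E'
from h import *
s=ctrl.read_state(); print({k:np.round(s[k],3).tolist() for k in ["clock","eef_pos","force","width"]})
p=imaging.get_image("side"); save(p,"pics/s4.png"); w=cloud(p)
for t,h,in dict(jar_center=85,paddle_top=134,bottle=0,carton=0,bowl=0).items():
    for r in models.landmark_of(p,t)[:1]:
        x=ray_at(p,*r["point"],h); print(t,round(r["score"],2),x.round(),((x-LC)@LX).round(1),((x-LC)@LY).round(1))
q=w[(np.hypot(w[...,0]-610,w[...,1]+68)<35)&(w[...,2]>125)&(w[...,2]<150)]
print(len(q),np.percentile(q[:,2],[5,50,95]),cv2.minAreaRect(q[:,:2].astype(np.float32)))
p=imaging.get_image("wrist"); save(p,"pics/w4.png")
E
```

```text
{'clock': 22.325, 'eef_pos': [609.833, -68.15, 256.588], 'force': [0.245, 0.696, 0.265], 'width': 84.985}
jar_center 0.69 [612. -66.  85.] 1.2 -70.2
paddle_top 0.65 [640.  26. 134.] -0.1 26.4
bottle 0.56 [484. -37.   0.] -129.0 -80.8
carton 0.95 [811.  53.   0.] 155.2 103.8
bowl 0.66 [ 753. -112.    0.] 149.7 -71.0
1467 [128.27281121 139.30766857 140.89407592] ((609.3003540039062, -69.00897216796875), (52.08083724975586, 54.08108139038086), 4.887866020202637)
```

View pics/s4.png

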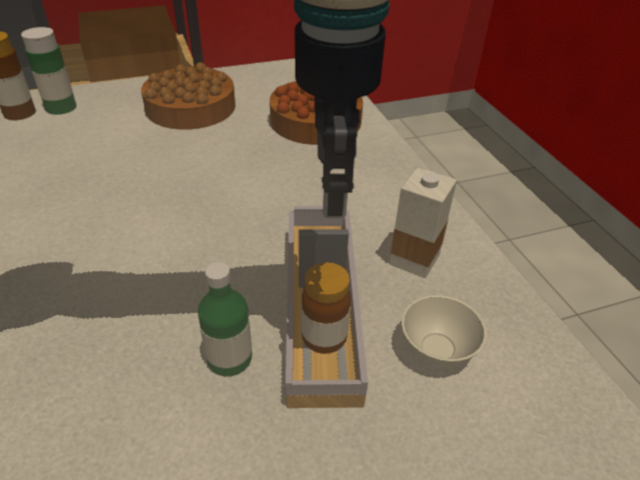

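View pics/w4.png

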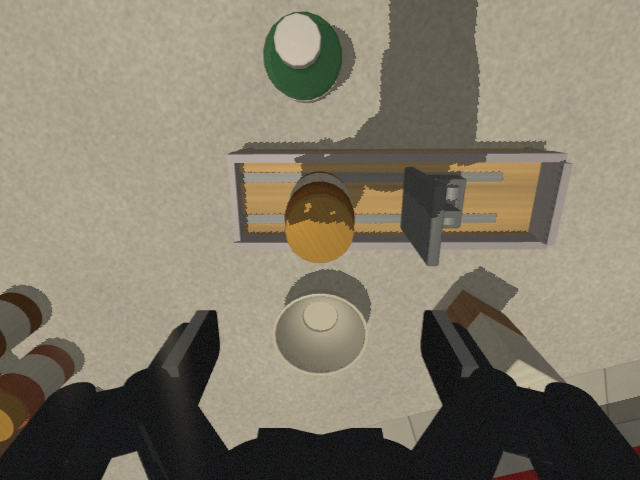

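The jar stands upright on the lane floor, at (326,310) in the side view with its top at z≈140. The paddle is still held back behind it and the bystanders have not moved. I'm handing in.

```bash
python3 -c "
from cell import ctrl
print(ctrl.finish_job())"
```

```text
the job is handed in; nothing more can be done
None
```

The pusher is held back by its catch and the jar stands upright on the lane floor in front of it. I handed the job in at about 22 s of the 61 s allowed; no verdict is reported.

- **Pusher:** I pinched the paddle and drew it back. Resistance rose at about 117 mm, and the ball dropped in at about 128 mm. Nudging it a couple of millimetres either way there moved it very little and flipped the force, so I took it as caught and let go. It has stayed back since.
- **Jar:** I lowered it until the force showed contact with the floor, then let go and went up. Its centre is about 71 mm in front of the lane's centre, with its top at about 140 mm, as expected for a jar standing upright on the floor.
- **Bottle, carton and bowl:** They are in the same places within the networks' few millimetres of error.

The last network readings put the paddle about 26 mm behind the lane's centre, while the arm's own reading gave about 18 mm. The front-most edge of the paddle is hidden by the jar in the side view, so I trust the arm's figure; the wrist picture shows the paddle standing well behind the jar. No check failed.

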